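# Size a collar on the stepped ring gauge and file it

### The arm

A 6-joint arm with a two-finger parallel gripper is mounted at the origin on the work surface. World frame = base frame: x ahead of the robot, y to its left, z up, the work surface at z = 0. Lengths are in m, angles in rad, forces in N, time in s.
With the tool pointing down it reaches from about 0.275 to 0.875 m from the base axis. Payload 12.5 kg.
Tool frame: the origin (TCP) lies on the centre line of the jaws, within the pads' length; the fingertips stand r.finger_overhang ahead of it and the grasp point (between the pads) lies 3 mm ahead of it (r.finger_overhang is the distance from the TCP to the fingertips, in m); z points along the fingers, y is the direction in which the jaws open and shut (so a half turn about z gives the same grasp; the last joint's range is limited). The gripper opens to 85 mm and grips with 20 to 120 N. Pads are 22 mm wide; open, the fingers measure 114 mm over their backs; the gripper's body (76 mm by 85 mm) begins 54 mm behind the grasp point. The pads swing forward as they close: fully open they stand 13 mm farther back than shut.
Start: joints at [1.095, 0.351, 1.652, -0, 1.139, -0.085], TCP at [0.209, 0.509, 0.253] pointing down, gripper open.
Joint ranges: [-2.75, 2.75], [-0.79, 2.1], [0.01, 2.65], [-1.57, 4.71], [0.07, 3.14], [-2.87, 2.87]. Speed limits (rad/s): [2.22, 2.22, 2.79, 3.14, 3.14, 3.14].

### API

Orientations are given as a unit quaternion [x, y, z, w].
In Python, from cell import r, optics gives the robot as it stands. The module is installed in compiled form; this text tells all that it offers. Calls block until the motion is done:
- r.move_to(position, orientation): joint-space move of the TCP to a pose.
- r.move_linear(position, rot=None, vel=0.15): straight line of the TCP; rot=None keeps the orientation; vel is the mean speed in m/s.
- r.set_joints(angles): joint-space move.
- r.set_gripper(opening, squeeze=None): opening from 0.0 (shut) to 1.0 (fully open); squeeze is the grip in N (None keeps the last); returns when the fingers have stopped.
- r.sleep(seconds).
- r.inverse_kinematics(position, orientation): joint angles nearest the present ones, or None.
- optics.get_image(name): name is "scene" or "top" or "wrist"; returns a dict with "pixels" (400x640x3 uint8, red, green, blue), "depth" (400x640 float32, m along the optical axis (not along the pixel's ray), 0 where there is no reading), "fx", "fy", "cx", "cy" (pixels), "D" ([k1, k2, p1, p2, k3] as OpenCV has them; the pictures are not rectified), "camera_from_world" (4x4, takes a point from world to camera coordinates); the wrist camera has in their place "mount" (4x4, takes a point from camera to tool coordinates, whose origin is the TCP and whose axes are the flange's). Camera axes: x right, y down, z forward; pixel columns grow to the right and rows downward; lengths in m; the calibration is good to about 2 mm. A picture is of the moment at which its call begins: read the wrist's pose just before it.
A pose or a line that the arm cannot do raises r.PlanningError and nothing moves.
- r.hand_in(): hands the job in, once; it reports no verdict.
Readings, each from a call of its own:
- r.current_t(): time.
- r.current_q(): joint angles.
- r.current_qvel(): joint speeds.
- r.current_effort(): joint torques, N m.
- r.current_tool_pos(): TCP position.
- r.current_ee_rot(): TCP orientation.
- r.current_contact_force(): force on the tool from outside, world axes, zero at the start.
- r.current_torque(): the same for the moment, N m.
- r.current_opening(): opening from 0.0 (shut) to 1.0 (fully open).
Only numpy, scipy, OpenCV 4.12 (cv2) and the standard library are available. Lean on these libraries where they do the work, as an engineer would, in place of code of your own. Each camera call takes 0.05 s, during which the arm holds its last target. There are 200 camera calls.

### The job

Take the collar that lies on the round cork coaster, slide it down over the stepped mandrel of the ring gauge until it truly stops, and keep it pressed down there with about 17 N for a second, never over 20 N, which would bottom the mandrel's spring. The collar's size is the number of black lines on the mandrel section just below where it stopped: lift it off and lay it flat in the tray marked with that many studs. Leave the two collars on the long coaster, the mug and the pencil alone.

Things in the scene. Friction and masses are not known exactly. Their poses are not given: they have to be found in the camera images.
- collar_a: One of three plain aluminium collars, equal outside: 40 mm outside diameter, 18 mm high, about 45 g. Their bores are near 18, 22 and 26 mm; which name has which bore is not told. One lies on the round coaster, two on the long one; which is where changes. Origin: centre of the underside, on the ring's axis; z along the axis.
- collar_b: One of three plain aluminium collars, equal outside: 40 mm outside diameter, 18 mm high, about 45 g. Their bores are near 18, 22 and 26 mm; which name has which bore is not told. One lies on the round coaster, two on the long one; which is where changes. Origin: centre of the underside, on the ring's axis; z along the axis.
- collar_c: One of three plain aluminium collars, equal outside: 40 mm outside diameter, 18 mm high, about 45 g. Their bores are near 18, 22 and 26 mm; which name has which bore is not told. One lies on the round coaster, two on the long one; which is where changes. Origin: centre of the underside, on the ring's axis; z along the axis.
- coaster_round: Fixed round cork coaster, 90 mm diameter, 4 mm thick; the collar to be sized lies about at its centre. Origin: centre of the underside.
- coaster_long: Fixed oblong cork coaster, 70 x 140 mm, 4 mm thick, on which the two other collars lie. Origin: centre of the underside; y along its length.
- gauge: Fixed grey round foot of the ring gauge, 72 mm diameter, 20 mm high; steel mandrel upright in its centre. Origin: centre of the underside. Sprung strips down the mandrel's +x and -x sides stand 1.6 mm proud and rub in the bore, so a collar must be pushed to its stop: sliding takes 1 to 8 N, and let go there it rises by up to 3 mm. About 1 mm play all round above the stop; held off centre, it can catch early.
- mandrel_foot (a point): On the mandrel's axis where it leaves the foot, 20 mm above the desk unloaded; moves with the mandrel. Above it: 3-line section, 28 mm dia, to 20 mm; taper to 26; 2-line section, 24 dia, to 36; taper to 42; 1-line section, 20 dia, to 52; taper to 58; plain nose, 16 dia, to 68; tip to 76. A collar's lower edge stops on the taper just above its section (size = lines), where exactly is not told.
- mandrel (a joint): How far the mandrel is pushed down into the foot against its spring, m: 0 unloaded, bottomed at 0.0026. The spring takes 10 N per mm: 0.0013 at about 13 N, 0.0017 at 17 N, 0.0022 at 22 N. Too small to judge by eye: feel the force.
- tray_1: Fixed shallow clear acrylic tray for size 1: 84 x 84 mm, walls 3 mm thick and 12 mm high, inside floor 3 mm above the desk. A white ledge 22 mm deep, as high as the walls, along its +x side carries one dark steel stud. The three trays stand in a rough row along y, in changing order. Origin: centre of the underside, ledge left out; x towards the ledge.
- tray_2: Fixed shallow clear acrylic tray for size 2: 84 x 84 mm, walls 3 mm thick and 12 mm high, inside floor 3 mm above the desk. A white ledge 22 mm deep, as high as the walls, along its +x side carries two dark steel studs. The three trays stand in a rough row along y, in changing order. Origin: centre of the underside, ledge left out; x towards the ledge.
- tray_3: Fixed shallow clear acrylic tray for size 3: 84 x 84 mm, walls 3 mm thick and 12 mm high, inside floor 3 mm above the desk. A white ledge 22 mm deep, as high as the walls, along its +x side carries three dark steel studs. The three trays stand in a rough row along y, in changing order. Origin: centre of the underside, ledge left out; x towards the ledge.
- mug: White ceramic mug, 80 mm diameter, 92 mm high, upright on the desk, a bystander. Origin: centre of the underside; handle towards its y.
- pencil: Black mechanical pencil lying on the desk, 9 mm thick, about 150 mm long, a bystander. Origin: below its middle, on the desk; x along it.
Things that resemble listed ones, but are neither listed nor needed, are in the scene too. What is shaped like the coaster_round but green is not meant. What is shaped like the collar_b but yellow is not meant.

How it is judged:
By the outcome, as a careful person would: the job done as asked, in the order asked, and still so for the second after the job is handed in, with the robot touching nothing.
It also fails if it takes over 64 s, if anything falls off the work surface, if the arm or the gripper's body presses on something with over 40 N, if the wrist force passes 120 N, or if a joint passes its speed limit or range.

## Working session

There is one attempt and no reset: what is moved stays moved. The work goes in short steps, each a Python script; the robot and the scene stay as the last script left them, time stands still between calls to the robot, and variables do not carry over. Pictures are saved under pics/ and viewed, about 8 in all and at most 12, crops included, and the job is handed in when it is done.

```bash
mkdir -p pics; cat > h.py <<'E'
import numpy as np, cv2
from cell import r, optics
def snap(n,f=None):
    p=(np.array(r.current_tool_pos()),np.array(r.current_ee_rot()))
    im=optics.get_image(n); im['pose']=p
    if f: cv2.imwrite('pics/'+f,im['pixels'][:,:,::-1])
    return im
def cam(im):
    """world_from_camera"""
    if 'mount' in im:
        from scipy.spatial.transform import Rotation as R
        T=np.eye(4);T[:3,:3]=R.from_quat(im['pose'][1]).as_matrix();T[:3,3]=im['pose'][0]
        return T@im['mount']
    return np.linalg.inv(im['camera_from_world'])
def K(im): return np.array([[im['fx'],0,im['cx']],[0,im['fy'],im['cy']],[0,0,1.]])
def ray(im,uv,z):
    """pixels -> world points on plane height z"""
    uv=np.array(uv,float).reshape(-1,1,2)
    d=cv2.undistortPoints(uv,K(im),np.array(im['D'],float)).reshape(-1,2)
    T=cam(im); d=np.c_[d,np.ones(len(d))]@T[:3,:3].T
    return T[:3,3]+d*((z-T[2,3])/d[:,2])[:,None]
def proj(im,P):
    T=np.linalg.inv(cam(im))
    return cv2.projectPoints(np.array(P,float).reshape(-1,1,3),cv2.Rodrigues(T[:3,:3])[0],T[:3,3],K(im),np.array(im['D'],float))[0].reshape(-1,2)
E
python3 - <<'E'
from h import *
import pickle
for n in('top','scene'):
    im=snap(n,n+'0.png'); pickle.dump(im,open(n+'0.pkl','wb'))
    print(n,cam(im)[:3].round(3).tolist(),im['fx'])
print(r.finger_overhang,r.current_ee_rot(),r.current_contact_force(),r.current_t(),optics.get_image('wrist')['mount'])
E
```

```text
top [[-0.022, -0.985, 0.172, 0.321], [-1.0, 0.02, -0.015, 0.07], [0.012, -0.172, -0.985, 1.017]] 376.19777853399205
scene [[0.477, 0.445, -0.758, 1.247], [0.879, -0.265, 0.397, -0.338], [-0.025, -0.856, -0.517, 0.564]] 375.4967073555513
0.022 [ 1.94150863e-01  9.80971527e-01 -5.32336861e-04 -1.48871021e-04] [ 0.14773839  0.19417046 -0.36827116] 0.1 [[-1.65933598e-03 -9.52186351e-01 -3.05513338e-01  7.89598496e-02]
 [ 9.99998519e-01 -1.71964179e-03 -7.17287287e-05  5.38638688e-04]
 [-4.57074385e-04 -3.05513004e-01  9.52187794e-01 -1.20988531e-01]
 [ 0.00000000e+00  0.00000000e+00  0.00000000e+00  1.00000000e+00]]
```

View pics/top0.png

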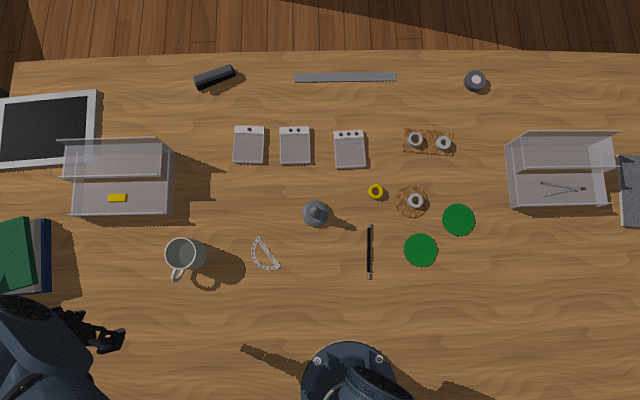

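View pics/scene0.png

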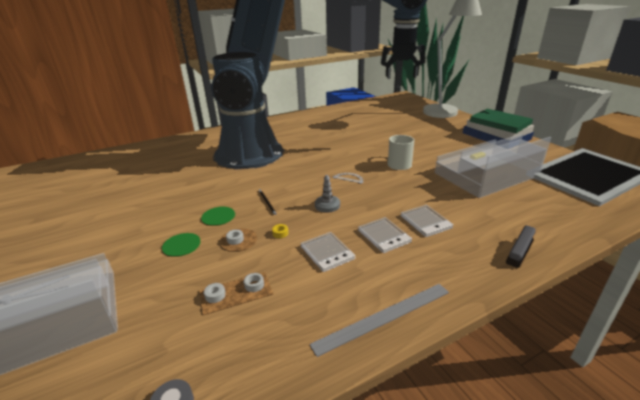

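Top view: collar candidates are grey on the round cork coaster (415,200), yellow decoy (376,191), and two on the long coaster (416,140) and (444,143). The green discs (421,249) and (458,219) are decoys. The gauge is at (316,213). Trays, from left: 1 stud (249,145), 2 studs (295,145), 3 studs (349,149). I choose the grey collar at (415,200) and check it with a close wrist view, together with wrist views of the gauge.

```bash
python3 - <<'E'
from h import *
import pickle
im=pickle.load(open('top0.pkl','rb'))
for n,uv,z in(('collar',(415,200),.022),('gauge',(316,213),.08),('t1',(249,149),.003),('t2',(295,149),.003),('t3',(349,153),.003),('mug',(180,250),.09),('pencil',(370,250),.0)):
    print(n,ray(im,uv,z)[0].round(3))
c=ray(im,(415,200),.022)[0]; g=ray(im,(316,213),.08)[0]
D=[0,1,0,0]; D2=[1,0,0,0]
ims=[]
def go(p,q,n):
    r.move_to(p,q); r.sleep(.2); im=snap('wrist',n+'.png'); pickle.dump(im,open(n+'.pkl','wb')); ims.append(im['pixels'][:,:,::-1]); print(n,im['pose'],r.current_q().round(2) if hasattr(r.current_q(),'round') else r.current_q(),r.current_t())
go([g[0],g[1],.26],D,'g0')
go([g[0],g[1],.26],D2,'g1')
go([c[0],c[1],.16],D2,'c1')
go([c[0],c[1],.16],D,'c0')
cv2.imwrite('pics/four.png',cv2.resize(np.vstack([np.hstack(ims[:2]),np.hstack(ims[2:])]),(800,500),interpolation=cv2.INTER_AREA))
E
```

```text
collar [ 0.486 -0.196  0.022]
gauge [0.449 0.072 0.08 ]
t1 [0.644 0.257 0.003]
t2 [0.641 0.128 0.003]
t3 [ 0.627 -0.023  0.003]
mug [0.362 0.408 0.09 ]
pencil [ 0.356 -0.071  0.   ]
g0 (array([0.4487459 , 0.07272698, 0.2599682 ]), array([-4.02044890e-04,  9.99999918e-01,  1.45967895e-05, -4.38070210e-05])) [ 0.06  0.17  1.88  0.    1.1  -1.51] 2.2083
g1 (array([0.44878844, 0.07226631, 0.26000266]), array([ 9.99999997e-01,  7.42658710e-05,  2.59203457e-05, -1.11630237e-05])) [0.06 0.17 1.88 0.   1.1  1.63] 5.1083
c1 (array([ 0.48673052, -0.19468118,  0.16049542]), array([9.99999682e-01, 6.95089200e-04, 3.63711541e-04, 1.41954888e-04])) [-0.47  0.42  1.8   0.    0.91  1.1 ] 6.4667
c0 (array([ 0.48637883, -0.19556409,  0.16000621]), array([ 8.45612828e-05,  9.99999996e-01, -1.35440405e-05,  1.28539156e-05])) [-0.47  0.42  1.8  -0.    0.91 -2.04] 9.3667
```

View pics/four.png

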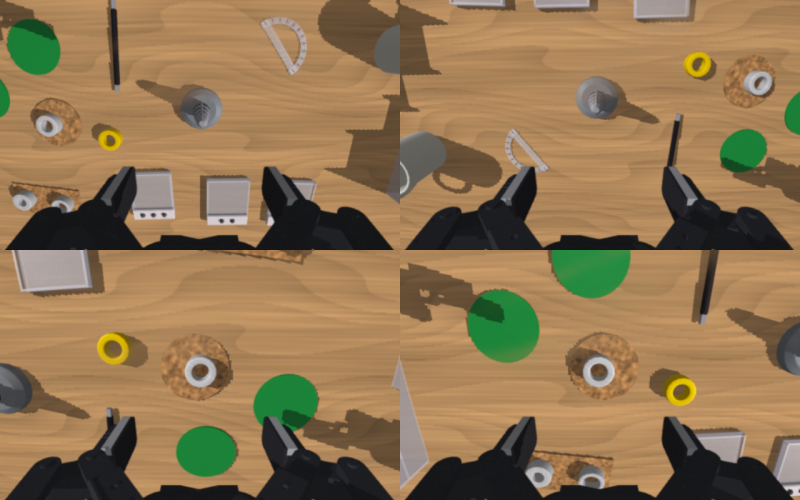

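```bash
python3 - <<'E'
import cv2,numpy as np
o=[]
for n,c in(('g0',(322,172)),('g1',(315,155)),('c1',(320,194)),('c0',(318,195))):
    i=cv2.imread(f'pics/{n}.png'); x,y=c; k=50
    o.append(cv2.resize(i[y-36:y+36,x-k:x+k],(400,288),interpolation=cv2.INTER_CUBIC))
cv2.imwrite('pics/crop.png',np.vstack([np.hstack(o[:2]),np.hstack(o[2:])]))
E
```

```text
(no output)
```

View pics/crop.png

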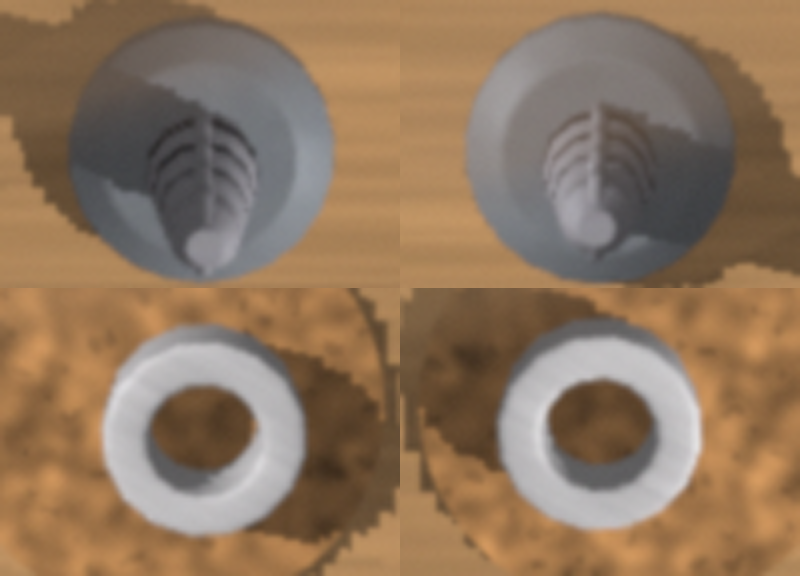

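```bash
cat > fit.py <<'E'
from h import *
def comp(m,c):
    n,l,s,_=cv2.connectedComponentsWithStats(m.astype(np.uint8))
    ys,xs=np.nonzero(m); k=np.argmin((xs-c[0])**2+(ys-c[1])**2)
    return (l==l[ys[k],xs[k]]).astype(np.uint8)
def outline(im,c,kind):
    p=im['pixels'].astype(float); R,B=p[...,0],p[...,2]
    sat=(R-B)/np.maximum(p.max(2),1)
    m=(sat<.22) if kind=='foot' else (sat<.15)&(p.mean(2)>145)
    m[340:]=0
    m=cv2.morphologyEx(m.astype(np.uint8),cv2.MORPH_OPEN,np.ones((3,3)))
    m=comp(m,c); ct=max(cv2.findContours(m,0,1)[0],key=len)
    return cv2.convexHull(ct).reshape(-1,2).astype(float)
def center(im,c,kind,z):
    P=ray(im,outline(im,c,kind),z)[:,:2]
    (x,y),d,a=cv2.fitEllipse((P*1e4).astype(np.float32))
    return np.array([x,y])/1e4,np.array(d)/1e4
E
python3 - <<'E'
from fit import *
import pickle
L=lambda n:pickle.load(open(n+'.pkl','rb'))
for n,c,k,z in(('g0',(322,172),'foot',.008),('g1',(315,155),'foot',.008),('c1',(300,194),'ring',.022),('c0',(298,195),'ring',.022)):
    im=L(n); print(n,*center(im,c,k,z),im['fx'])
# tip flat centre
for n,uv in(('g0',(322-50+205/4,172-36+249/4)),('g1',(315-50+197/4,155-36+229/4))): print(ray(L(n),uv,.096))
E
```

```text
g0 [0.45900415 0.07744747] [0.07117043 0.07220703] 351.24410725917534
g1 [0.45687344 0.07766182] [0.07113108 0.07231994] 351.24410725917534
c1 [ 0.48675117 -0.1947994 ] [0.03776409 0.04089758] 351.24410725917534
c0 [ 0.48563374 -0.19527789] [0.03797768 0.03888718] 351.24410725917534
[[0.458575   0.07758448 0.096     ]]
[[0.4572404  0.07677426 0.096     ]]
```

```bash
python3 - <<'E'
from h import *
c=[.4862,-.1950]; s=.5**.5
QX=[s,s,0,0]; QY=[1,0,0,0]
def st(n): print(n,np.round(r.current_tool_pos(),4),np.round(r.current_contact_force(),2),round(r.current_opening(),3),round(r.current_t(),2))
r.set_gripper(.7,20)
r.move_to([*c,.09],QX); st('above'); r.move_linear([*c,.024],vel=.1); r.sleep(.2); st('down')
r.set_gripper(0,20); st('gx'); r.set_gripper(.65); r.move_linear([*c,.06],vel=.15)
r.move_to([*c,.06],QY); r.move_linear([*c,.024],vel=.1); r.sleep(.2); st('down2')
r.set_gripper(0,80); r.sleep(.2); st('gy')
r.move_linear([*c,.08],vel=.1); r.sleep(.2); st('up')
im=snap('wrist','held.png'); 
i=cv2.imread('pics/held.png')[100:400,120:520]; cv2.imwrite('pics/heldc.png',cv2.resize(i,(800,600)))
E
```

```text
above [ 0.4863 -0.195   0.0902] [-0.1   0.24  0.57] 0.699 11.15
down [ 0.4865 -0.1951  0.0246] [0.2  0.11 0.09] 0.698 12.16
gx [ 0.4869 -0.1953  0.0247] [-0.13 -0.08  5.43] 0.455 12.47
down2 [ 0.4863 -0.1951  0.0242] [-0.02 -0.12  0.48] 0.649 15.28
gy [ 0.4868 -0.1954  0.025 ] [-1.78 -0.12 11.71] 0.439 15.78
up [ 0.4859 -0.1948  0.0794] [ 0.66 -0.15 -0.15] 0.441 16.69
```

View pics/heldc.png

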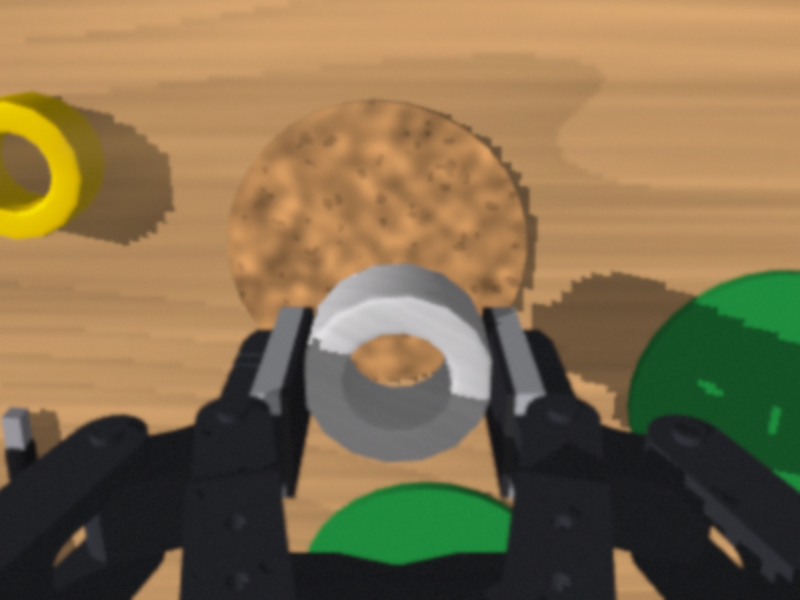

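```bash
python3 - <<'E'
from h import *
g=np.array([.4579,.0775])
r.move_linear([.4862,-.195,.16],vel=.2)
r.move_to([*g,.15],[1,0,0,0]); r.move_linear([*g,.132],vel=.08); r.sleep(.4)
F0=np.array(r.current_contact_force()); print(F0,r.current_tool_pos(),r.current_t())
z=.132
while z>.082:
    z-=.002 if z>.104 else .001
    r.move_linear([*g,z],vel=.03); 
    f=np.array(r.current_contact_force())-F0; p=np.array(r.current_tool_pos())
    print(round(z,4),p.round(4),f.round(1),np.round(r.current_torque(),2),round(r.current_t(),2))
    if f[2]>10 or np.hypot(*f[:2])>6: break
E
```

```text
[-0.15728398  0.18009785 -0.22510475] [0.45796977 0.07752331 0.13218302] 19.1333
0.13 [0.4578 0.0775 0.1299] [ 0.4 -0.1 -0.2] [-0.01 -0.03  0.03] 19.38
0.128 [0.4578 0.0775 0.1279] [-0.3 -0.6 -0.4] [-0.02 -0.01 -0.03] 19.63
0.126 [0.4578 0.0775 0.1259] [0.5 0.6 0.2] [ 0.   -0.    0.01] 19.88
0.124 [0.4578 0.0775 0.1239] [-0.4 -1.  -1. ] [-0.02  0.01  0.03] 20.13
0.122 [0.4578 0.0775 0.1219] [ 0.1 -0.3 -0.3] [-0.01 -0.01  0.02] 20.38
0.12 [0.4578 0.0775 0.1199] [-0.5  0.1  0. ] [ 0.02  0.03 -0.03] 20.63
0.118 [0.4578 0.0775 0.1179] [-0.1 -0.4 -0.4] [ 0.03 -0.01 -0.02] 20.88
0.116 [0.4579 0.0775 0.1159] [ 0.6 -0.5 -0.2] [-0.03  0.03 -0.02] 21.13
0.114 [0.4578 0.0775 0.1139] [-0.1 -0.2 -0.2] [ 0.02 -0.03  0.02] 21.38
0.112 [0.4578 0.0775 0.1119] [-0.  -0.1 -1.1] [ 0.04 -0.02 -0.05] 21.63
0.11 [0.4578 0.0775 0.1099] [ 0.1  0.4 -0.9] [0.   0.03 0.02] 21.88
0.108 [0.4578 0.0775 0.1079] [ 0.7 -0.1  0.4] [ 0.07  0.06 -0.02] 22.13
0.106 [0.4579 0.0775 0.1059] [-0.3  0.6 -0.5] [-0.03  0.01  0.01] 22.38
0.104 [0.4578 0.0775 0.1039] [-0.1 -0.4 -0.4] [ 0.   -0.01 -0.01] 22.63
0.103 [0.4579 0.0775
[... 857 characters left out ...]
75 0.091 ] [-0.9 -0.3  0.6] [-0.04  0.13  0.01] 25.88
0.09 [0.4579 0.0775 0.09  ] [-0.3 -0.5  0.3] [-0.02  0.12  0.  ] 26.13
0.089 [0.4579 0.0775 0.089 ] [ 1.2 -0.9  0.6] [-0.05  0.06  0.05] 26.38
0.088 [0.4579 0.0775 0.088 ] [-1.4 -0.5  1.8] [-0.05  0.01 -0.01] 26.63
0.087 [0.4579 0.0775 0.087 ] [-0.1 -0.5  1.6] [-0.04  0.07  0.09] 26.88
0.086 [0.4579 0.0775 0.0859] [-0.3 -0.7  1.3] [-0.01  0.07  0.03] 27.13
0.085 [0.4579 0.0775 0.0849] [-0.2 -0.3  1.6] [-0.03  0.02  0.03] 27.38
0.084 [0.4578 0.0775 0.0839] [ 0.4 -0.   1.5] [-0.06  0.07  0.08] 27.63
0.083 [0.4579 0.0775 0.0829] [-0.4 -0.2  2. ] [-0.03  0.04  0.03] 27.88
0.082 [0.4579 0.0775 0.082 ] [-0.3 -1.2  2.2] [-0.03  0.03 -0.01] 28.13
```

```bash
python3 - <<'E'
from h import *
g=np.array([.4579,.0775]); F0=np.array([0,0,-.45])
def F(n=5):
    a=[]
    for _ in range(n): r.sleep(.02); a.append(r.current_contact_force())
    return np.mean(a,0)-F0
z=.082; f=F()
while z>.055:
    prev=f[2]
    z-=.0005 if f[2]<5 else (.0003 if f[2]<12 else min(.0002,max(.00005,(17-f[2])*.00008)))
    r.move_linear([*g,z],vel=.03); f=F()
    print(round(z,5),np.array(r.current_tool_pos())[2].round(5),f.round(1),np.round(r.current_torque(),2),round(r.current_t(),2))
    if f[2]>16.6 or np.hypot(*f[:2])>7 or r.current_t()>42: break
if f[2]>16.3:
    for i in range(6):
        r.sleep(.1); f=F(5); print('hold',f.round(2),np.round(r.current_tool_pos(),5),round(r.current_t(),2))
        if f[2]>18 or f[2]<16: z+=(f[2]-17)*.00008; r.move_linear([*g,z],vel=.03)
E
```

```text
0.0815 0.08154 [-0.3 -0.9  3.7] [-0.15  0.04 -0.  ] 28.55
0.081 0.08105 [-0.2 -1.   5.2] [-0.25  0.06  0.06] 28.88
0.0807 0.08076 [-0.5 -1.6  6. ] [-0.25  0.08  0.02] 29.22
0.0804 0.08053 [-0.3 -1.8  6.3] [-0.3   0.1  -0.02] 29.55
0.0801 0.08027 [-1.  -1.7  7.5] [-0.38  0.17 -0.01] 29.88
0.0798 0.08001 [-0.8 -2.6  8.3] [-0.43  0.18  0.01] 30.22
0.0795 0.07975 [-1.2 -3.   9. ] [-0.59  0.21 -0.02] 30.55
0.0792 0.07951 [-1.2 -3.5  9.3] [-0.64  0.19 -0.01] 30.88
0.0789 0.07924 [-1.5 -3.5  9.9] [-0.72  0.27 -0.05] 31.22
0.0786 0.079 [-1.6 -4.2 11.1] [-0.73  0.26  0.01] 31.55
0.0783 0.07871 [-1.7 -4.8 11.1] [-0.88  0.29  0.01] 31.88
0.078 0.07848 [-2.  -4.9 12.3] [-0.89  0.36 -0.01] 32.22
0.0778 0.07832 [-2.4 -5.1 13.9] [-0.92  0.39  0.02] 32.55
0.0776 0.07815 [-2.3 -5.1 13.7] [-1.    0.36 -0.01] 32.88
0.0774 0.07799 [-2.3 -5.6 15. ] [-1.01  0.43  0.04] 33.22
0.07724 0.07782 [-2.6 -5.9 14.5] [-1.14  0.48  0.04] 33.55
0.07704 0.07766 [-2.9 -6.4 16. ] [-1.09  0.48  0.02] 33.88
0.07695 0.07761 [-2.9 -5.6 16. ] [-1.18  0.49 -0.02] 34.22
0.07687 0.07754 [-3.  -6.1 16.8] [-1.17  0.59 -0.01] 34.55
hold [-2.83 -5.68 16.64] [0.4582  0.07709 0.07757] 34.73
hold [-3.02 -6.38 17.03] [0.45821 0.0771  0.07756] 34.92
hold [-2.82 -5.91 17.12] [0.45819 0.07709 0.07755] 35.1
hold [-3.19 -6.38 16.26] [0.45819 0.07709 0.07754] 35.28
hold [-3.08 -6.24 16.57] [0.45821 0.0771  0.07756] 35.47
hold [-3.15 -6.41 16.59] [0.45819 0.07709 0.07755] 35.65
```

The rise to 17 N is too soft (about 3.4 N/mm), with growing side force. The collar is catching on the taper about half a millimetre off centre, so I'll back off, recentre by the side force, and press again.

```bash
python3 - <<'E'
from h import *
g=np.array([.4579,.0775]); F0=np.array([0,0,-.45])
def F(n=4):
    a=[]
    for _ in range(n): r.sleep(.02); a.append(r.current_contact_force())
    return np.mean(a,0)-F0
z=.0812; r.move_linear([*g,z],vel=.03); f=F(); print('back',f.round(1),np.round(r.current_torque(),2))
g=g+[-.0001,-.0006]
held=0
while r.current_t()<47:
    if f[2]<16.2: z-=.0006 if f[2]<3 else min(.0004,max(.00005,(17-f[2])*.00007))
    elif f[2]>17.8: z+=(f[2]-17)*.00008
    if np.hypot(*f[:2])>1.2: g=g+np.clip(f[:2]/15000*.7,-.0003,.0003)
    r.move_linear([*g,z],vel=.03); f=F()
    print(np.round(g,5),round(z,5),np.round(r.current_tool_pos(),5),f.round(1),np.round(r.current_torque(),2),round(r.current_t(),2))
    if f[2]>16.2 and np.hypot(*f[:2])<2.5: break
for i in range(7):
    r.sleep(.1); f=F(5); print('hold',f.round(2),np.round(r.current_tool_pos(),5),round(r.current_t(),2))
    if f[2]>18.2 or f[2]<15.8: z+=(f[2]-17)*.00008; r.move_linear([*g,z],vel=.03)
E
```

```text
back [-0.1 -2.2  5.1] [-0.42  0.07  0.05]
[0.45779 0.0768 ] 0.0808 [0.45777 0.07686 0.08067] [0.4 0.5 2.3] [ 0.04 -0.07  0.03] 36.33
[0.45779 0.0768 ] 0.0802 [0.4578  0.07685 0.08021] [0.2 0.7 3.6] [ 0.06 -0.01  0.02] 36.64
[0.45779 0.0768 ] 0.0798 [0.45784 0.07678 0.07984] [ 0.3 -0.1  4.7] [ 0.08 -0.01 -0.06] 36.96
[0.45779 0.0768 ] 0.0794 [0.45786 0.07676 0.07944] [0.3 0.3 5.4] [-0.03 -0.01 -0.01] 37.27
[0.45779 0.0768 ] 0.079 [0.45788 0.07675 0.07908] [-0.3 -0.9  6.5] [-0.1  -0.02  0.  ] 37.59
[0.45779 0.0768 ] 0.0786 [0.4579  0.07671 0.07873] [-0.3 -1.2  7.6] [-0.22  0.05  0.04] 37.91
[0.45778 0.07674] 0.0782 [0.45794 0.07665 0.07839] [-0.2 -1.5  7.9] [-0.28  0.11  0.01] 38.23
[0.45777 0.07667] 0.0778 [0.45794 0.07656 0.07802] [-0.3 -1.2  8.6] [-0.26  0.13  0.  ] 38.54
[0.45776 0.07662] 0.0774 [0.45797 0.07651 0.07775] [-1.3 -1.  10.2] [-0.29  0.16  0.03] 38.86
[0.45769 0.07657] 0.077 [0.45797 0.0765  0.07743] [-1.2 -1.3 12.2] [-0.25  0.19 -0.03] 39.17
[0.45764 0.07651] 0.07667 [0.45801 0.07647 0.0772 ] [-1.1 -0.9 13.2] [-0.24  0.25 -0.03] 39.49
[0.45758 0.07647] 0.0764 [0.45799 0.07647 0.07701] [-1.5 -0.7 14.7] [-0.12  0.32  0.06] 39.81
[0.45752 0.07644] 0.07624 [0.45801 0.07643 0.07693] [-1.2 -0.6 15.6] [-0.15  0.26  0.01] 40.12
[0.45746 0.07641] 0.07615 [0.458   0.07642 0.07687] [-1.6 -0.3 15.6] [-0.09  0.32  0.  ] 40.44
[0.45739 0.07639] 0.07605 [0.45798 0.07643 0.07681] [-1.3  0.1 15.9] [-0.06  0.26  0.01] 40.76
[0.45732 0.0764 ] 0.07597 [0.45797 0.07642 0.07677] [-1.   0.1 16.3] [-0.1   0.23  0.02] 41.08
hold [-1.46 -0.28 16.42] [0.45797 0.07643 0.07676] 41.26
hold [-1.18 -0.34 16.53] [0.45796 0.07645 0.07677] 41.44
hold [-1.34 -0.42 16.24] [0.45797 0.07643 0.07678] 41.62
hold [-1.31 -0.45 16.32] [0.45798 0.07645 0.07678] 41.81
hold [-0.95 -0.65 16.61] [0.45799 0.07643 0.07679] 41.99
hold [-0.98 -0.21 16.71] [0.45797 0.07643 0.07677] 42.17
hold [-1.04 -0.57 16.2 ] [0.458   0.07643 0.07677] 42.36
```

Side force and moment are now small, and the collar sits 0.8 mm lower. Next a short sideways dither to make sure it is seated, then a final hold at 17 N.

```bash
python3 - <<'E'
from h import *
F0=np.array([0,0,-.45]); g=np.array([.45732,.0764]); z=.07597
def F(n=4):
    a=[]
    for _ in range(n): r.sleep(.02); a.append(r.current_contact_force())
    return np.mean(a,0)-F0
def st(n,f): print(n,np.round(r.current_tool_pos(),5),f.round(2),np.round(r.current_torque(),2),round(r.current_t(),2))
for d in([0,-.0003],[-.0003,0],[0,.0003],[0,0]):
    r.move_linear([*(g+d),z],vel=.05); f=F(); st(d,f)
for i in range(6):
    if abs(f[2]-17)<.4: break
    z+=np.clip((f[2]-17)*.0001,-.0002,.0002); r.move_linear([*g,z],vel=.03); f=F(6); st('adj',f)
for i in range(7): r.sleep(.1); f=F(4); st('hold',f)
E
```

```text
[0, -0.0003] [0.45794 0.07632 0.07675] [-1.29  1.84 16.32] [0.28 0.24 0.05] 42.67
[-0.0003, 0] [0.45792 0.07641 0.07681] [-0.68 -0.76 15.99] [-0.11  0.09 -0.02] 42.99
[0, 0.0003] [0.45797 0.07651 0.07674] [-1.19 -3.06 16.26] [-0.56  0.2   0.01] 43.31
[0, 0] [0.45795 0.07641 0.07675] [-1.43 -0.28 16.06] [-0.16  0.21  0.03] 43.62
adj [0.45796 0.07642 0.07668] [-1.47 -0.39 16.63] [-0.11  0.27  0.03] 43.98
hold [0.45795 0.07641 0.07668] [-1.65 -0.58 16.44] [-0.1   0.29 -0.  ] 44.14
hold [0.45797 0.07642 0.07669] [-1.32 -0.3  16.71] [-0.13  0.21 -0.07] 44.31
hold [0.45797 0.07641 0.07667] [-1.57 -0.46 16.48] [-0.13  0.23  0.04] 44.48
hold [0.45798 0.07642 0.07669] [-1.38 -1.06 17.02] [-0.13  0.28  0.02] 44.64
hold [0.45798 0.07644 0.07669] [-0.91 -0.15 16.  ] [-0.09  0.28  0.01] 44.81
hold [0.45796 0.07642 0.07667] [-1.31 -0.1  16.86] [-0.15  0.24  0.01] 44.98
hold [0.45798 0.07642 0.07668] [-1.2  -1.23 16.55] [-0.08  0.28  0.02] 45.14
```

```bash
python3 - <<'E'
from fit import *
import pickle
im=pickle.load(open('top0.pkl','rb')); p=im['pixels'].astype(float)
m=((p[...,0]-p[...,2])/p.max(2)<.15)
m=comp(m[110:180,272:322],(23,40)); 
c=max(cv2.findContours(m,0,1)[0],key=cv2.contourArea)+[272,110]
b=cv2.boxPoints(cv2.minAreaRect(c)); print(b, ray(im,b,.012).round(4).tolist(), ray(im,b.mean(0),.012))
cv2.imwrite('pics/t2.png',cv2.resize(im['pixels'][115:175,225:375,::-1],(750,300)))
E
```

```text
[[280. 126.]
 [310. 126.]
 [310. 163.]
 [280. 163.]] [[0.7067, 0.1688, 0.012], [0.705, 0.0845, 0.012], [0.5974, 0.0862, 0.012], [0.5991, 0.1689, 0.012]] [[0.65145167 0.12708824 0.012     ]]<stdin>:4: RuntimeWarning: invalid value encountered in divide
```

View pics/t2.png

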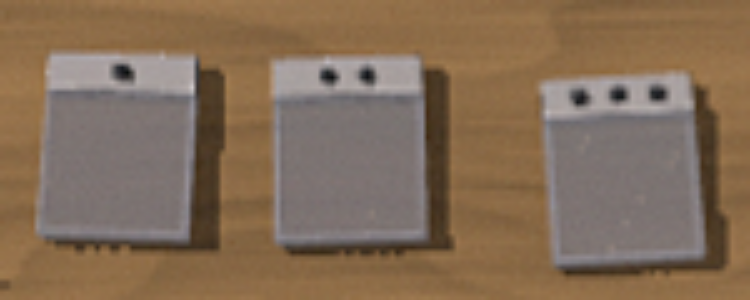

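```bash
python3 - <<'E'
from h import *
g=[.4579,.0764]; t=[.6405,.127]
def st(n): print(n,np.round(r.current_tool_pos(),4),np.round(r.current_contact_force(),2),round(r.current_opening(),3),round(r.current_t(),2))
r.move_linear([*g,.082],vel=.05); st('a'); r.move_linear([*g,.15],vel=.12); st('off')
a=np.pi/8; Q=[np.cos(a),np.sin(a),0,0]
r.move_to([*t,.10],Q); st('over'); r.move_linear([*t,.03],vel=.08); r.sleep(.2); st('low')
z=.03
while z>.0205:
    z-=.0007; r.move_linear([*t,z],vel=.03); f=np.mean([r.current_contact_force() for _ in range(3)],0)[2]
    if f>1.8: break
st('touch'); r.set_gripper(.56,20); st('open'); r.move_linear([*t,.09],vel=.12); st('up')
r.move_linear([.56,.127,.22],vel=.2); r.sleep(.2)
im=snap('wrist'); cv2.imwrite('pics/end.png',im['pixels'][:,:,::-1]); st('end')
E
```

```text
a [0.4578 0.0764 0.082 ] [0.63 0.27 2.39] 0.433 45.42
off [0.4574 0.0764 0.1493] [ 0.98 -0.22 -0.01] 0.444 46.13
over [0.6395 0.1268 0.0992] [-0.64 -0.57 -0.8 ] 0.433 46.93
low [0.6407 0.127  0.0305] [-0.16 -0.13 -0.4 ] 0.439 48.16
touch [0.6406 0.127  0.0241] [-1.58 -0.05  5.2 ] 0.437 50.41
open [0.6405 0.127  0.0236] [ 0.61  0.29 -0.07] 0.56 50.67
up [0.6401 0.1269 0.0894] [ 0.05  0.02 -0.17] 0.565 51.38
end [0.56   0.1269 0.2191] [-0.11  0.21  0.17] 0.558 52.54
```

View pics/end.png

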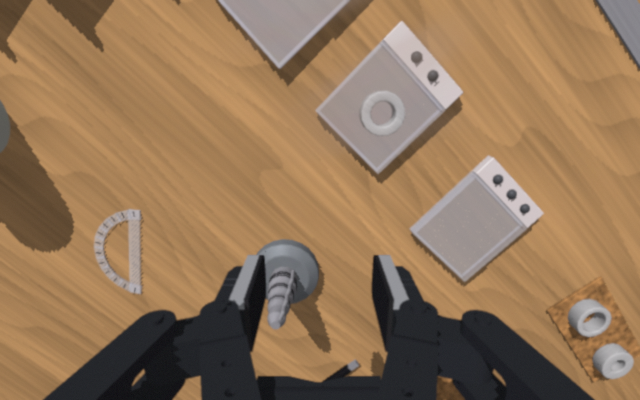

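The collar lies flat at (383,112), inside the two-stud tray. The gripper is clear and nothing else has moved.

```bash
python3 -c "
from h import *
r.hand_in(); print(r.current_t())"
```

```text
the job is handed in; nothing more can be done
the job is handed in; nothing more can be done
```

The collar from the round cork coaster is sized as 2 and lies flat in the two-stud tray. The job was handed in at about 52.5 s, inside the 64 s limit.

- **First press:** the collar went on about 1 mm off centre and caught on the taper. It was held for about 1 s near 17 N with a side force of about 6–7 N.
- **Second press:** I backed off, recentred by the side force, and pressed again. It seated about 0.8 mm lower, and I held it there for about 4 s. The averaged readings were 16.0–17.0 N, about 16.5 N on average, so slightly under the 17 N asked. The highest averaged reading over both presses was 17.1 N; I did not log the peaks in between.
- **Size:** the stop was about 37–38 mm above the foot, on the taper just above the 2-line section. This agrees with the bore of about 22 mm seen in the wrist picture.
- **Disagreements:** that stop is 1–2 mm below the 39 mm I worked out for a 22 mm bore, perhaps because the collar slipped a little in the jaws. Near the end the force rose at about 7 N/mm, softer than the spring's 10 N/mm. Neither changes the size.
- **Last check:** the final wrist picture shows the collar flat in the two-stud tray and the gripper clear. The other collars in view looked undisturbed. The mug and pencil were only partly in that picture, but the arm did not come near them.

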